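# Dispense the small grinding balls

### The arm

A 6-joint arm with a two-finger parallel gripper is mounted at the origin on the work surface. World frame = base frame: x ahead of the robot, y to its left, z up, the work surface at z = 0. Lengths are in m, angles in degrees, forces in N, time in s.
With the tool pointing down it reaches from about 0.4 to 0.825 m from the base axis. Payload 7 kg.
Tool frame: the origin (TCP) lies between the finger pads; the fingertips stand 19 mm ahead of it and the grasp point (between the pads) is the TCP (r.tip_extent is the distance from the TCP to the fingertips, in m); z points along the fingers, y is the direction in which the jaws open and shut (so a half turn about z gives the same grasp; the last joint's range is limited). The gripper opens to 88 mm and grips with 3 to 60 N. Pads are 19 mm wide; open, the fingers measure 130 mm over their backs; the gripper's body (78 mm by 193 mm) begins 47 mm behind the grasp point.
Start: joints at [88.184, 20.546, 0.682, 0, -70.136, -16.507], TCP at [0.212, 0.641, 0.246] pointing down, gripper open.
Joint ranges: [-176.03, 176.03], [-82.01, 121.73], [-58.28, 71.71], [-173.87, 95.51], [-174.79, -0.11], [-173.66, 173.66]. Speed limits (degrees/s): [136.94, 136.94, 172.46, 180, 180, 180].

### API

Orientations are given as [roll, pitch, yaw] about the fixed x, y, z axes, in that order (R = Rz(yaw) Ry(pitch) Rx(roll)).
In Python, from plant import r, capture, workorder, spotter gives the robot as it stands.
- The arm moves only by the tool step_arm, never from a script. Its argument "motion" is a list of rows, each a list of 5 numbers: the finger opening in m, from 0 to 0.0876, then the shift along the tool's x, y, z in m, then the turn about the tool's z in rad. In form: [[grip, dx, dy, dz, roll], ...]. A call has 1 to 5 rows; each row is the pose to reach, as a shift and turn from the pose commanded when the call began, along the tool's axes at that moment; what a row does not reach only later rows make up. A row lasts 1/8 s, in which the tool goes at most 62.5 mm and 10.7 degrees, less where a joint would pass 70% of its speed; a pose out of reach is approached as far as the arm can. A call with a gripper value outside its range is refused whole. The fingers move at their own pace and stop on an object; "newtons" is the grip in N (left out, the last holds). Time passes only in rows, so rows that repeat a pose let the fingers close. It gives the time, the measured TCP pose, the force and the opening at its end, in the units of the state.
- r.get_state(): the state, without advancing time (a new reading comes with each control period).
- capture(name): name is "scene" or "top" or "wrist"; returns a dict with "image" (420x560x3 uint8, red, green, blue), "z_map" (420x560 float32, m along the optical axis (not along the pixel's ray), 0 where there is no reading), "fx", "fy", "cx", "cy" (pixels), "pose" (4x4, takes a point from camera to world coordinates). Camera axes: x right, y down, z forward; pixel columns grow to the right and rows downward; lengths in m; the calibration is good to about 2 mm. A picture is of the moment at which its call begins.
- workorder.close_job(): hands the job in, once; it reports no verdict.
Trained networks look in the newest picture that a camera, given by its name, has taken for a name from the list of things; names that differ only in an ending like _2 or _b are one class to them, and where a whole thing is asked for, a point or a joint stands for the part that bears it (a point fixed in the world has none). Each returns a list of dicts, best first, with "p" (0 to 1); they miss things now and then, are a little off and sometimes report something else, mostly with a low value. They report only what shows in the picture. A call takes as long as a camera call.
- spotter.regions_of(camera, label): "mask" (420x560 bool, what is visible of it).
- spotter.tip_of(camera, label): "location" ([x, y, z] in m, in world coordinates, good to about 4 mm: a listed point, or the origin of a listed thing).
The state is a dict: "time_s": time; "joints": joint angles; "qd": joint speeds; "joint_torque": joint torques, N m; "tcp_pos": TCP position; "eef_rot": TCP orientation; "contact_force": force on the tool from outside, world axes, zero at the start; "moment": the same for the moment, N m; "gripper_width": finger opening in m.
Only numpy, scipy, OpenCV 4.12 (cv2) and the standard library are available. Lean on these libraries where they do the work, as an engineer would, in place of code of your own. Each camera call takes 0.05 s, during which the arm holds its last target.

### The job

Put the steel catch tray on the table under the spout side of the tipping ball dispenser, and while the hopper is upright turn its dial cap so that the slot that lets the four 13 mm grinding balls through but holds back the stray 21 mm ball is over the outlet. Then tip the hopper right over with its crank until the four small balls are in the tray, and bring it back upright on its rest. Let go of everything; the tray stays flat on the table with the four balls in it, the stray ball stays in the hopper, and the other things on the bench are left where they are.

Things in the scene. Friction and masses are not known exactly. Their poses are not given: they have to be found in the camera images.
- stand: Fixed grey stand of the tipping dispenser: base plate 120 (x) x 125 (y) x 10 mm, two posts (8 x 24 mm, 112 mm high) at x = +-43, y = -50 mm that carry the hopper's pivot, a rest post under the hopper at y = +44. Origin: underside of the base, centre. Its +x side carries the crank; the hopper tips over its -y side. Its yaw varies.
- pivot (a point): A point of the hopper's pivot line, at stand frame (0, -50, 100) mm; the line runs along the stand's x axis.
- drop_spot (a point): Where the tray belongs: on the table at stand frame (0, -120, 0) mm. With the tray centred here, walls parallel to the stand, its near wall is 7 mm from the base plate. The balls leave the tipped outlet about 40 mm beyond the pivot line towards -y, 100 mm up, and fly 10 to 60 mm further as they fall.
- hopper (a joint): Tilt of the hopper about the pivot, rad; positive about the stand's +x. 0 = upright on its rest, cap on top (the start); grows as it tips over the stand's -y side, to a stop at 2.25. About 3 N at the crank. Below about 1.3 it falls back on its rest; beyond, it falls to its stop. The balls start to run out at about 1.7 and need about 1 s at 2.1 or more; if one sticks, rock the hopper.
- crank_pin (a point): Middle of the crank's black pin, a round bar 12 mm thick, parallel to the stand's x, 97 mm to +x of the hopper's middle; it reaches 34 mm inward to the crank arm and 28 mm outward. It turns with the hopper at 90 mm from the pivot line: upright, it is 81 mm to +y of the line and 39 mm above it; at 1.12 rad straight above; at 2.2 rad 79 mm to -y and 42 mm above.
- hopper_mid (a point): Centre of the hopper's inside (50 x 88 x 40 mm), 52 mm to the stand's +y of the pivot line when upright; the frame tips with the hopper, parallel to the stand when upright, z towards the cap. A clear-walled box, 58 x 96 mm outside, underside 84 mm above the table. Ribs 17 mm high on its pivot-side wall make three grooves in which the small balls run to the outlet; the big one rides on top.
- dial (a joint): Dial cap angle, rad, anticlockwise positive from above. Its three slots are 9, 17 and 38 mm wide; only the one over the fixed outlet, on the stand's -y (pivot) side, works. 0: shut, the bar's long end points to the stand's -y; 1.571: 17 mm slot, bar to +x; 3.142: 9 mm slot, bar to +y; -1.571: 38 mm slot, bar to -x. Stays where left (0.06 N m), no clicks; range -2 to 3.6; good within 0.08.
- dial_grip (a point): On the axis of the dial (a disc 114 mm across), at mid-height of its black pointer bar: 10 mm wide, 24 mm high (12 mm below to 12 above this point, the disc's face at its foot, a rim 3 mm higher at the edge), 50 mm long: 36 mm to the pointing end, 14 to the other. The frame turns with the dial; its -y axis points along the long end.
- tray: Loose steel catch tray, square, outside 100 x 100 mm, 45 mm high, walls 4 mm, 160 g. Origin: underside, centre. A lifting fin stands out from the middle of its -x wall.
- tray_grip (a point): Where to grip the tray's fin: 69 mm to the tray's -x, 36 mm above its underside. The fin is a plate 10 mm thick (along the tray's y), from 48 to 86 mm out, from 8 to 50 mm high.
- big_ball_center (a point): Centre of the one stray steel ball, 21 mm, in the hopper.
- ball1_center (a point): Centre of steel ball 1 of the four wanted, 13 mm; in the hopper at the start.
- ball2_center (a point): Centre of steel ball 2 of the four wanted, 13 mm; in the hopper at the start.
- ball3_center (a point): Centre of steel ball 3 of the four wanted, 13 mm; in the hopper at the start.
- ball4_center (a point): Centre of steel ball 4 of the four wanted, 13 mm; in the hopper at the start.
- vial: Bystander: small amber jar, 34 mm across, 55 mm high; origin under its centre (so for all bystanders).
- jar: Bystander: white jar, 42 mm across, 68 mm high.
- cup: Bystander: white ceramic cup, 46 mm across, 50 mm high.
- reagent: Bystander: amber bottle, 68 mm across, 140 mm high.
- tip_box: Bystander: grey box 100 x 75 x 60 mm.
- powder_tub: Bystander: white tub, 80 mm across, 120 mm high.
- spatula: Bystander: steel spatula 170 mm long, lying.

How it is judged (in metres and radians):
On the way, in this order (a step that is already met when the one before it is completed fails the run):
1. the dial stands with its 17 mm slot over the outlet (1.571 within 0.2 rad) while the hopper is still upright (value of joint dial between 1.371 and 1.771 rad and value of joint hopper below 0.15 rad), for 0.2 s.
2. the hopper is tipped right over (beyond 1.65 rad) (value of joint hopper above 1.65 rad), for 0.1 s.
At the end, for the whole second after the job is handed in: All four small balls are inside the tray, the tray stands flat on the table, the stray ball is inside the hopper, and the hopper is back upright on its rest (within 0.08 rad) (x of ball1_center in the frame of tray between -0.048 and 0.048 m and y of ball1_center in the frame of tray between -0.048 and 0.048 m and z of ball1_center in the frame of tray between 0 and 0.045 m and x of ball2_center in the frame of tray between -0.048 and 0.048 m and y of ball2_center in the frame of tray between -0.048 and 0.048 m and z of ball2_center in the frame of tray between 0 and 0.045 m and x of ball3_center in the frame of tray between -0.048 and 0.048 m and y of ball3_center in the frame of tray between -0.048 and 0.048 m and z of ball3_center in the frame of tray between 0 and 0.045 m and x of ball4_center in the frame of tray between -0.048 and 0.048 m and y of ball4_center in the frame of tray between -0.048 and 0.048 m and z of ball4_center in the frame of tray between 0 and 0.045 m and x of big_ball_center in the frame of hopper_mid between -0.026 and 0.026 m and y of big_ball_center in the frame of hopper_mid between -0.046 and 0.046 m and z of big_ball_center in the frame of hopper_mid between -0.02 and 0.022 m and value of joint hopper below 0.08 rad and height (world z) of tray below 0.005 m and angle between tray's own z axis and vertical below 0.06 rad and linear speed of tray below 0.02 m/s); the robot touches nothing.
It fails at once if one of the bystanders is shoved more than 30 mm (distance of any of vial, jar, cup, reagent, tip_box, powder_tub, spatula from where it was at the start of the episode above 0.03 m).
It fails at once if a bystander is knocked over (angle between any of vial, jar, cup, reagent, tip_box, powder_tub's own z axis and vertical above 0.6 rad).
It also fails if it takes over 72 s, if anything falls off the work surface, if the arm or the gripper's body presses on something with over 40 N, if the wrist force passes 120 N, or if a joint passes its speed limit or range.

## Working session

There is one attempt and no reset: what is moved stays moved. The work goes in short steps, Python scripts to look and compute and a tool call to move; the robot and the scene stay as the last step left them, time stands still between calls to the robot, and variables do not carry over. Pictures are saved under pics/ and viewed, and the job is handed in when it is done.

Besides the shell and the picture viewer there is one more tool, called after ">>>" in YAML: its name, and indented under it one key for each argument. step_arm: Moves the arm, as the interface text tells. Its arguments: {"type":"object","properties":{"motion":{"type":"array","items":{"type":"array","items":{"type":"number"}}},"newtons":{"type":"number"}},"required":["motion"]}

```bash
mkdir -p pics; ls; python3 - <<'E'
from plant import r, capture, workorder, spotter
import cv2
s=r.get_state(); print(s)
for c in ["scene","top"]:
    d=capture(c); cv2.imwrite(f"pics/{c}0.png",d["image"][:,:,::-1])
    print(c,d["fx"],d["pose"].round(3).tolist())
    for n in ["stand","pivot","drop_spot","crank_pin","hopper_mid","dial_grip","tray","tray_grip","vial","jar","cup","reagent","tip_box","powder_tub","spatula"]:
        try: print(n,[( [round(float(v),4) for v in x["location"]],round(float(x["p"]),2)) for x in spotter.tip_of(c,n)[:2]])
        except Exception as e: print(n,e)
print(r.get_state()["time_s"])
E
```

```text
pics
{'time_s': 0.0, 'joints': array([ 8.81850954e+01,  2.05905325e+01,  6.35332107e-01, -1.98616295e-02,
       -7.01353300e+01, -1.65067080e+01]), 'qd': array([-0.03369171,  0.03156228,  0.1353352 ,  0.03006617,  0.12406607,
       -0.06461397]), 'joint_torque': array([ 1.67765702e-04, -5.82711446e+01,  2.93071425e+01,  6.99704468e+00,
        7.23727353e-03, -1.47802734e-04]), 'tcp_pos': array([0.21206985, 0.64035505, 0.24464549]), 'eef_rot': array([ 1.79907895e+02, -7.82279308e-03, -1.83283700e+01]), 'contact_force': array([ 0.04993671,  0.00134238, -0.24661705]), 'moment': array([-0.07989571,  0.01989622, -0.05309961]), 'gripper_width': 0.08763919205977175}
scene 381.76685072590294 [[-0.452, 0.49, -0.746, 1.349], [0.892, 0.27, -0.363, 0.436], [0.024, -0.829, -0.559, 0.688], [0.0, 0.0, 0.0, 1.0]]
stand [([0.5229, 0.0752, 0.0016], 0.92), ([0.509, -0.2651, 0.0329], 0.47)]
pivot [([0.5119, 0.0287, 0.104], 0.55)]
drop_spot []
crank_pin [([0.6253, 0.0881, 0.1389], 0.61)]
hopper_mid [([0.5233, 0.0803, 0.109], 0.86)]
dial_grip [([0.524, 0.0816, 0.1459], 0.63)]
tray [([0.579, -0.2722, 0.
[... 629 characters left out ...]
]
crank_pin [([0.6251, 0.0866, 0.1396], 0.92), ([0.7606, -0.0528, 0.0036], 0.37)]
hopper_mid [([0.5214, 0.0789, 0.1103], 0.63)]
dial_grip [([0.5258, 0.0769, 0.1517], 0.8), ([0.5318, 0.0654, 0.0926], 0.17)]
tray [([0.5769, -0.2744, -0.0033], 0.76)]
tray_grip [([0.5103, -0.2636, 0.0366], 0.67), ([0.6253, 0.0875, 0.1393], 0.62)]
vial [([0.4162, 0.1358, 0.0019], 0.53)]
jar [([0.7158, -0.3295, -0.0005], 0.43), ([0.5077, -0.2615, 0.0353], 0.35)]
cup [([0.5323, 0.2125, 0.0028], 0.65)]
reagent [([0.7113, -0.3297, 0.0006], 0.86)]
tip_box [([0.6492, 0.4256, -0.0005], 0.67), ([0.6816, -0.1155, -0.0013], 0.56)]
powder_tub [([0.6506, 0.4276, -0.0004], 0.93)]
spatula [([0.7603, -0.0527, 0.0035], 0.7)]
1.6
```

View pics/scene0.png

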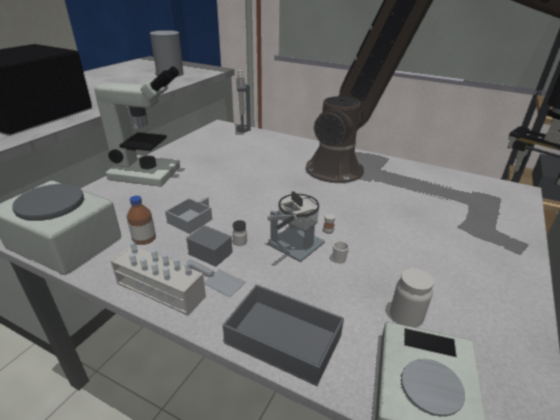

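View pics/top0.png

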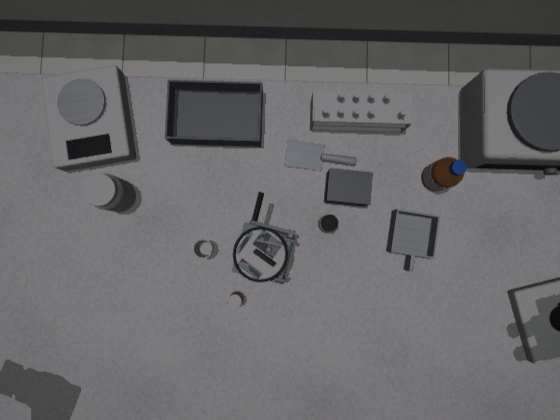

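```bash
python3 - <<'E'
import cv2
a=cv2.imread("pics/top0.png")[200:310,190:340]
cv2.imwrite("pics/top0z.png",cv2.resize(a,None,fx=5,fy=5,interpolation=cv2.INTER_CUBIC))
a=cv2.imread("pics/scene0.png")[170:280,230:380]
cv2.imwrite("pics/scene0z.png",cv2.resize(a,None,fx=5,fy=5,interpolation=cv2.INTER_CUBIC))
E
```

```text
(no output)
```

View pics/top0z.png

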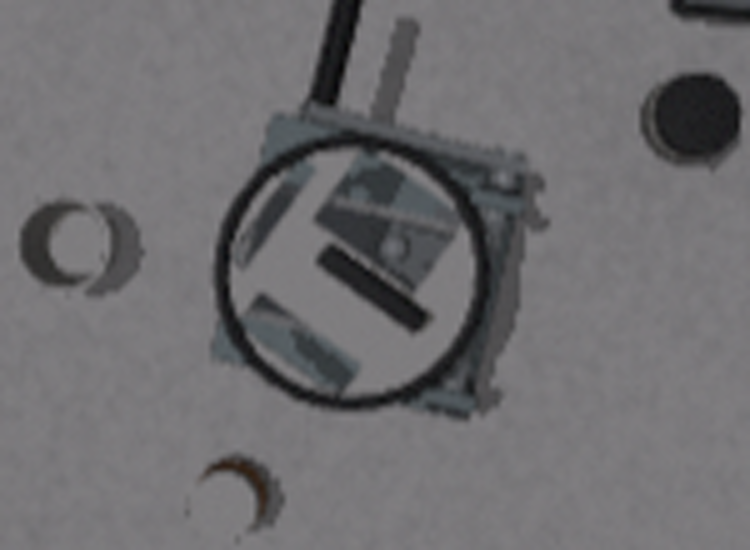

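View pics/scene0z.png

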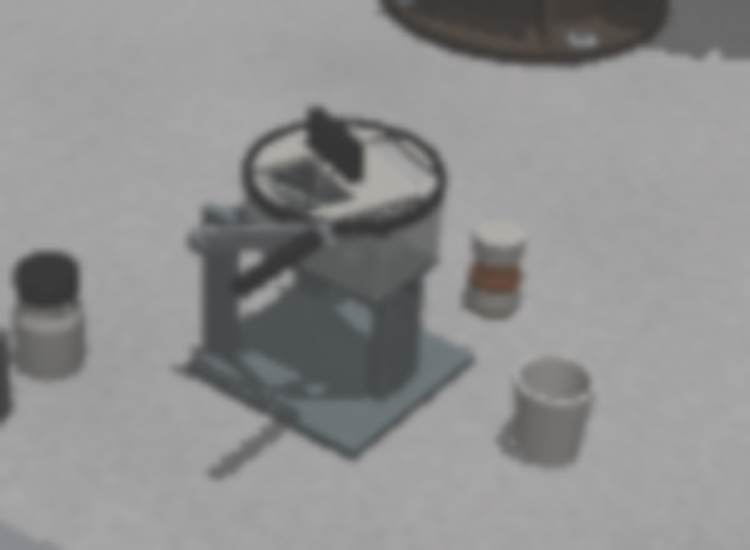

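```bash
cat > h.py <<'E'
from plant import r, capture, workorder, spotter
import numpy as np, cv2, sys
def rel(x,y,z,yaw,s=None):
    s=s or r.get_state(); p=np.array(s["tcp_pos"]); a=np.radians(s["eef_rot"][2])
    d=np.array([x,y,z])-p
    dx=d[0]*np.cos(a)+d[1]*np.sin(a); dy=d[0]*np.sin(a)-d[1]*np.cos(a)
    roll=-(np.radians(yaw)-a); roll=(roll+np.pi)%(2*np.pi)-np.pi
    print("t",s["time_s"],"tcp",p.round(4),"rot",s["eef_rot"].round(1),"w",round(s["gripper_width"],4),"F",s["contact_force"].round(1),"j",np.round(s["joints"],1))
    print("rel",round(dx,4),round(dy,4),round(-d[2],4),"roll",round(roll,4),"(other %.3f)"%(roll-np.sign(roll)*2*np.pi))
def pix2w(d,u,v,z=None):
    z=d["z_map"][int(v),int(u)] if z is None else z
    c=np.array([(u-d["cx"])/d["fx"]*z,(v-d["cy"])/d["fy"]*z,z,1]); return (d["pose"]@c)[:3]
def w2pix(d,p):
    c=np.linalg.inv(d["pose"])@np.append(p,1); return d["fx"]*c[0]/c[2]+d["cx"],d["fy"]*c[1]/c[2]+d["cy"]
def stand(o,yaw,p):
    a=np.radians(yaw); return np.array([o[0]+np.cos(a)*p[0]-np.sin(a)*p[1],o[1]+np.sin(a)*p[0]+np.cos(a)*p[1],(p[2] if len(p)>2 else 0)])
def snap(c,n,crop=None,k=1):
    d=capture(c); im=d["image"][:,:,::-1]
    if crop: im=im[crop[1]:crop[3],crop[0]:crop[2]]
    cv2.imwrite(f"pics/{n}.png",cv2.resize(im,None,fx=k,fy=k,interpolation=cv2.INTER_CUBIC)); return d
E
python3 -c "
from h import *
rel(.5245,.0785,.30,-122)"
```

```text
t 1.6 tcp [0.2122 0.6407 0.2456] rot [180.   -0.  -18.3] w 0.0874 F [ 0.2 -0.2 -0.5] j [ 88.2  20.5   0.7   0.  -70.1 -16.5]
rel 0.4732 0.4356 -0.0544 roll 1.8095 (other -4.474)
```

>>> step_arm:
  motion:
    - [0.05, 0.04, 0.04, -0.054, 0.18]
    - [0.05, 0.08, 0.08, -0.054, 0.36]
    - [0.05, 0.12, 0.12, -0.054, 0.54]
    - [0.05, 0.16, 0.16, -0.054, 0.72]
    - [0.05, 0.2, 0.195, -0.054, 0.9]

```text
time_s: 2.22
tcp_pos: [0.3413, 0.3909, 0.3001]
eef_rot: [-180.0, 0.0, -70.2]
contact_force: [1.6, -0.2, -0.2]
gripper_width: 0.0506
```

```bash
python3 -c "
from h import *
rel(.5245,.0785,.30,-122)"
```

```text
t 2.225 tcp [0.3413 0.3909 0.3001] rot [-180.     0.   -70.2] w 0.0506 F [ 1.6 -0.2 -0.2] j [ 70.6   3.8 -13.8   0.  -72.4 -50.8]
rel 0.356 -0.0666 0.0001 roll 0.9038 (other -5.379)
```

>>> step_arm:
  motion:
    - [0.04, 0.06, -0.012, 0, 0.18]
    - [0.04, 0.12, -0.024, 0, 0.36]
    - [0.04, 0.18, -0.036, 0, 0.54]
    - [0.04, 0.24, -0.048, 0, 0.72]
    - [0.04, 0.3, -0.06, 0, 0.9]

```text
time_s: 2.85
tcp_pos: [0.501, 0.1299, 0.3001]
eef_rot: [-180.0, 0.1, -121.8]
contact_force: [0.6, 1.7, 0.1]
gripper_width: 0.0393
```

```bash
python3 -c "
from h import *
rel(.5245,.0785,.30,-122)
d=snap('wrist','w1'); print(d['pose'].round(3).tolist(),d['fx'])
for n in ['pivot','dial_grip','hopper_mid','crank_pin','stand','big_ball_center','ball1_center']:
  print(n,[(np.round(x['location'],4),round(x['p'],2)) for x in spotter.tip_of('wrist',n)[:5]])
"
```

```text
t 2.85 tcp [0.501  0.1299 0.3001] rot [-1.800e+02  1.000e-01 -1.218e+02] w 0.0393 F [0.6 1.7 0.1] j [ 36.3   3.7 -13.9   0.  -72.3 -68.1]
rel 0.0313 -0.047 0.0001 roll 0.0039 (other -6.279)
[[-0.85, 0.504, 0.153, 0.46], [0.527, 0.814, 0.245, 0.064], [-0.0, 0.289, -0.957, 0.44], [0.0, 0.0, 0.0, 1.0]] 346.05806861256633
pivot [(array([0.5149, 0.0293, 0.0974]), 0.83)]
dial_grip [(array([0.524 , 0.0788, 0.1503]), 0.85), (array([0.5243, 0.074 , 0.1049]), 0.54), (array([ 0.6843, -0.1188, -0.0058]), 0.45)]
hopper_mid [(array([0.5237, 0.0726, 0.1059]), 0.74), (array([0.5277, 0.2121, 0.0057]), 0.4)]
crank_pin [(array([0.6225, 0.0837, 0.1382]), 0.86), (array([0.5301, 0.2086, 0.0041]), 0.46)]
stand [(array([0.522 , 0.0734, 0.0047]), 0.92), (array([ 0.4121,  0.1344, -0.0019]), 0.4)]
big_ball_center []
ball1_center []
```

View pics/w1.png

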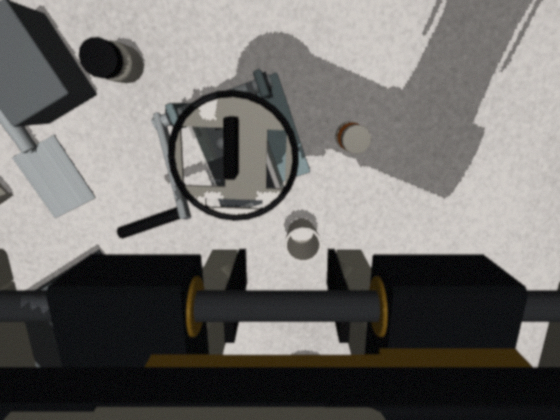

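```bash
python3 -c "
from h import *
d=capture('wrist'); Z=d['z_map']; v,u=np.mgrid[0:420,0:560]
P=np.stack([(u-d['cx'])/d['fx']*Z,(v-d['cy'])/d['fy']*Z,Z,np.ones_like(Z)],-1)@d['pose'].T
g=d['image'].sum(-1)
def pca(m,n):
  q=P[m][:,:3]; c=q.mean(0); e=np.linalg.svd(q[:,:2]-c[:2],full_matrices=False)
  dd=e[2][0]; t=(q[:,:2]-c[:2])@dd; w=(q[:,:2]-c[:2])@np.array([-dd[1],dd[0]])
  print(n,m.sum(),c.round(4),'ang',np.degrees(np.arctan2(dd[1],dd[0])).round(2),'ext',t.min().round(3),t.max().round(3),w.min().round(4),w.max().round(4),'mid',(c[:2]+dd*(t.min()+t.max())/2).round(4))
box=lambda a,b,c,e:(u>a)&(u<c)&(v>b)&(v<e)
pca(box(215,105,250,185)&(P[...,2]>.155)&(P[...,2]<.175)&(g<150),'bar')
pca(box(105,195,176,245)&(P[...,2]>.12)&(P[...,2]<.15)&(g<200),'pin')
m=box(160,85,310,225)&(P[...,2]>.136)&(P[...,2]<.15)&(g<120)&~box(205,105,260,185)&(np.hypot(P[...,0]-.524,P[...,1]-.078)<.062)
q=P[m][:,:3]; 
from scipy.optimize import least_squares
f=least_squares(lambda s:np.hypot(q[:,0]-s[0],q[:,1]-s[1])-s[2],[.524,.078,.055],loss='soft_l1',f_scale=.002); print('ring',m.sum(),f.x,q[:,2].mean())
cv2.imwrite('pics/w2z.png',cv2.resize(d['image'][60:260,90:330,::-1],None,fx=3,fy=3))
m=(P[...,2]>.005)&(P[...,2]<.0145)&box(130,60,330,225); import collections
q=P[m][:,:2].astype(np.float32); print(len(q)); print(cv2.minAreaRect(q[np.hypot(q[:,0]-.5225,q[:,1]-.077)<.09]))
"
```

```text
bar 828 [0.516  0.0687 0.1618] ang 55.78 ext -0.024 0.026 -0.0058 0.0046 mid [0.5164 0.0693]
pin 683 [0.6203 0.0858 0.1446] ang -12.27 ext -0.029 0.03 -0.0048 0.0054 mid [0.6207 0.0857]
ring 1983 [0.52270115 0.07802665 0.05346276] 0.1412951699355501
1655
((0.48219579458236694, 0.08449090272188187), (0.1250196248292923, 0.03750760108232498), 77.6495132446289)
```

View pics/w2z.png

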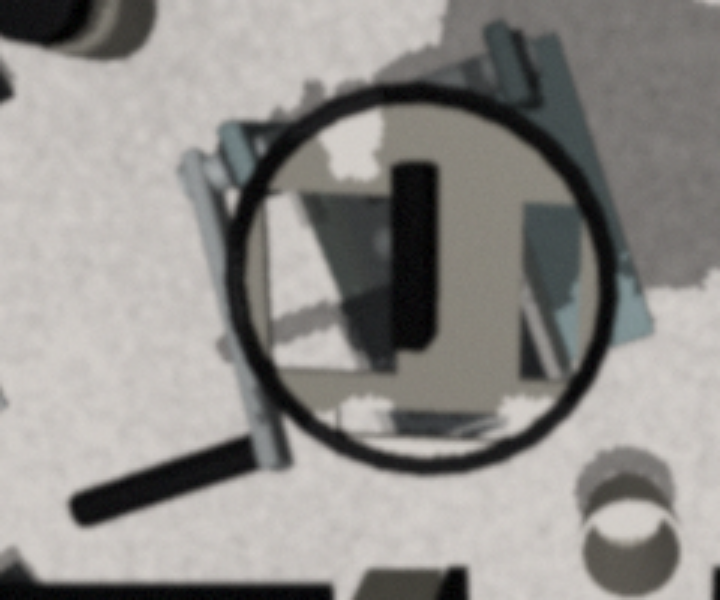

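```bash
python3 -c "
from h import *
rel(.5227,.0782,.20,-124.2)"
```

```text
t 3.3 tcp [0.4998 0.1328 0.2997] rot [-180.     0.  -121.3] w 0.0402 F [-0.9  0.5 -0.5] j [ 36.6   3.7 -14.   -0.  -72.4 -68. ]
rel 0.0348 -0.0479 0.0997 roll 0.0504 (other -6.233)
```

>>> step_arm:
  motion:
    - [0.04, 0.0175, -0.024, 0.03, 0.05]
    - [0.04, 0.035, -0.048, 0.06, 0.05]
    - [0.04, 0.035, -0.048, 0.1, 0.05]
    - [0.04, 0.035, -0.048, 0.1, 0.05]

```text
time_s: 3.8
tcp_pos: [0.521, 0.0767, 0.1972]
eef_rot: [179.8, -0.3, -124.3]
contact_force: [-0.2, 0.0, 1.2]
gripper_width: 0.0398
```

```bash
python3 -c "
from h import *
rel(.5227,.0782,.16,-124.2)
snap('wrist','w3')"
```

```text
t 3.8 tcp [0.521  0.0767 0.1972] rot [ 179.8   -0.3 -124.3] w 0.0398 F [-0.2  0.   1.2] j [ 29.7   9.  -21.7  -0.  -59.6 -64. ]
rel -0.0021 -0.0005 0.0372 roll -0.0011 (other 6.282)
```

View pics/w3.png

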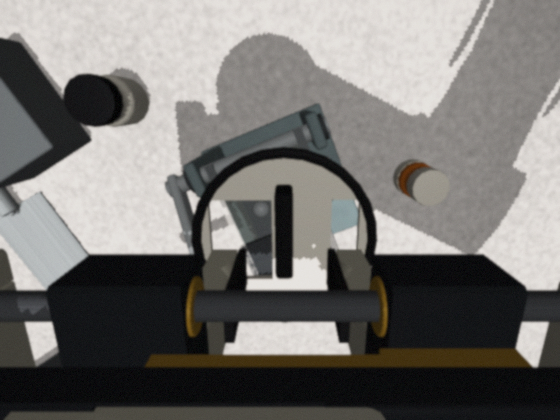

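>>> step_arm:
  motion:
    - [0.04, 0, 0, 0.02, 0]
    - [0.04, -0.001, 0, 0.039, 0]
    - [0.04, -0.001, 0, 0.039, 0]
    - [0.005, -0.001, 0, 0.039, 0]
    - [0.005, -0.001, 0, 0.039, 0]
  newtons: 25

```text
time_s: 4.47
tcp_pos: [0.5242, 0.0781, 0.162]
eef_rot: [-179.9, 0.1, -124.3]
contact_force: [-0.4, -0.2, -0.7]
gripper_width: 0.0253
```

```bash
python3 -c "
from h import *
rel(.5227,.0782,.16,-124.2)"
```

```text
t 4.475 tcp [0.5242 0.0781 0.162 ] rot [-1.799e+02  1.000e-01 -1.243e+02] w 0.0253 F [-0.4 -0.2 -0.7] j [ 29.7  11.  -24.3   0.  -54.5 -64. ]
rel 0.0007 0.0013 0.002 roll -0.0015 (other 6.282)
```

>>> step_arm:
  motion:
    - [0.005, 0, 0, 0.001, 0]
    - [0.005, 0, 0, 0.001, 0]
    - [0.005, 0, 0, 0.001, 0]
    - [0.005, 0, 0, 0.001, 0]
  newtons: 25

```text
time_s: 4.97
tcp_pos: [0.5235, 0.0777, 0.1598]
eef_rot: [180.0, 0.0, -124.3]
contact_force: [-4.0, 1.1, 5.2]
gripper_width: 0.0097
```

Gripped the bar at its 10 mm width. Now turn +112° anticlockwise (roll −1.955).

>>> step_arm:
  motion:
    - [0.005, 0, 0, 0, -0.15]
    - [0.005, 0, 0, 0, -0.3]
    - [0.005, 0, 0, 0, -0.45]
    - [0.005, 0, 0, 0, -0.6]
    - [0.005, 0, 0, 0, -0.75]

```text
time_s: 5.6
tcp_pos: [0.5236, 0.0777, 0.1599]
eef_rot: [-180.0, 0.0, -81.1]
contact_force: [-2.4, 1.0, 3.6]
gripper_width: 0.0098
```

>>> step_arm:
  motion:
    - [0.005, 0, 0, 0, -0.15]
    - [0.005, 0, 0, 0, -0.3]
    - [0.005, 0, 0, 0, -0.45]
    - [0.005, 0, 0, 0, -0.6]
    - [0.005, 0, 0, 0, -0.75]

```text
time_s: 6.22
tcp_pos: [0.5237, 0.0778, 0.1598]
eef_rot: [-180.0, -0.0, -38.1]
contact_force: [-1.1, 1.9, 4.0]
gripper_width: 0.01
```

>>> step_arm:
  motion:
    - [0.005, 0, 0, 0, -0.15]
    - [0.005, 0, 0, 0, -0.3]
    - [0.005, 0, 0, 0, -0.455]
    - [0.005, 0, 0, 0, -0.455]
    - [0.005, 0, 0, 0, -0.455]

```text
time_s: 6.85
tcp_pos: [0.5238, 0.0778, 0.1598]
eef_rot: [-180.0, -0.0, -12.5]
contact_force: [-2.5, 2.6, 5.8]
gripper_width: 0.0099
```

```bash
python3 -c "
from h import *
rel(.5227,.0782,.16,-12.3)"
```

```text
t 6.85 tcp [0.5238 0.0778 0.1598] rot [-180.    -0.   -12.5] w 0.0099 F [-2.5  2.6  5.8] j [ 29.7  11.2 -24.5   0.  -54.3  47.8]
rel -0.0011 -0.0001 -0.0002 roll -0.0034 (other 6.280)
```

>>> step_arm:
  motion:
    - [0.05, 0, 0, 0, 0]
    - [0.05, 0, 0, 0, 0]
    - [0.05, -0.005, 0, -0.03, 0]
    - [0.05, -0.03, 0, -0.09, 0]
    - [0.05, -0.06, 0, -0.14, 0]

```text
time_s: 7.48
tcp_pos: [0.4644, 0.0901, 0.3007]
eef_rot: [179.9, 0.0, -12.4]
contact_force: [1.0, 0.1, 0.5]
gripper_width: 0.0491
```

>>> step_arm:
  motion:
    - [0.087, 0, 0, -0.01, 0]
    - [0.087, 0, 0, -0.01, 0]

```text
time_s: 7.72
tcp_pos: [0.4649, 0.0905, 0.31]
eef_rot: [-179.9, -0.1, -12.3]
contact_force: [-0.3, 0.6, -0.7]
gripper_width: 0.0646
```

```bash
cat > dial.py <<'E'
from h import *
d=snap('wrist',sys.argv[1]); Z=d['z_map']; v,u=np.mgrid[0:420,0:560]
P=np.stack([(u-d['cx'])/d['fx']*Z,(v-d['cy'])/d['fy']*Z,Z,np.ones_like(Z)],-1)@d['pose'].T
g=d['image'].sum(-1)
def pca(m,n):
  q=P[m][:,:3]; c=q.mean(0); e=np.linalg.svd(q[:,:2]-c[:2],full_matrices=False)
  dd=e[2][0]; t=(q[:,:2]-c[:2])@dd
  print(n,m.sum(),c.round(4),'ang',np.degrees(np.arctan2(dd[1],dd[0])).round(2),'ext',t.min().round(3),t.max().round(3),'mid',(c[:2]+dd*(t.min()+t.max())/2).round(4))
pca((np.hypot(P[...,0]-.5227,P[...,1]-.0782)<.045)&(P[...,2]>.155)&(P[...,2]<.17)&(g<150),'bar')
pca((np.hypot(P[...,0]-.621,P[...,1]-.086)<.04)&(P[...,2]>.137)&(P[...,2]<.15)&(g<150),'pin')
E
python3 dial.py w4; python3 -c "
from h import *
rel(.5116,-.2630,.13,-188)
for c in ['wrist','top','scene']:
  capture(c)
  for n in ['tray_grip','tray']:
    print(c,n,[(np.round(x['location'],4),round(x['p'],2)) for x in spotter.tip_of(c,n)[:3]])"
```

```text
bar 651 [0.5349 0.0754 0.1623] ang 167.34 ext -0.023 0.025 mid [0.534  0.0756]
pin 583 [0.6078 0.089  0.1447] ang 168.04 ext -0.016 0.017 mid [0.6075 0.0891]
t 7.775 tcp [0.4647 0.0903 0.3087] rot [180.    0.  -12.3] w 0.0685 F [-0.8 -0.7  0.6] j [ 34.9  -1.1 -17.7  -0.  -73.4  42.8]
rel 0.1214 0.3351 0.1787 roll 3.0658 (other -3.217)
wrist tray_grip []
wrist tray []
top tray_grip [(array([ 0.508 , -0.2637,  0.0343]), 0.84)]
top tray [(array([ 5.759e-01, -2.747e-01, -5.000e-04]), 0.72), (array([0.5118, 0.0248, 0.1031]), 0.31)]
scene tray_grip [(array([ 0.5112, -0.26  ,  0.0325]), 0.72), (array([ 7.59e-01, -5.60e-02, -5.00e-04]), 0.5)]
scene tray [(array([ 0.5746, -0.2716,  0.0009]), 0.59)]
```

View pics/w4.png

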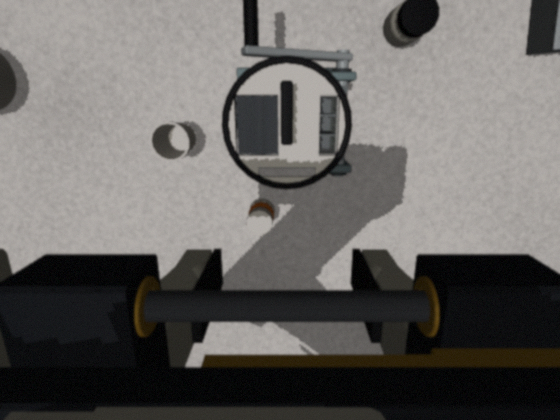

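>>> step_arm:
  motion:
    - [0.06, 0.02, 0.06, 0, 0.18]
    - [0.06, 0.04, 0.12, 0, 0.36]
    - [0.06, 0.06, 0.175, 0.01, 0.54]
    - [0.06, 0.08, 0.23, 0.02, 0.72]
    - [0.06, 0.1, 0.28, 0.04, 0.9]

```text
time_s: 8.85
tcp_pos: [0.5034, -0.2067, 0.2699]
eef_rot: [-179.9, -0.1, -64.2]
contact_force: [1.0, 1.2, -0.4]
gripper_width: 0.0601
```

```bash
python3 -c "
from h import *
rel(.511,-.2625,.25,-189)"
```

```text
t 8.85 tcp [ 0.5034 -0.2067  0.2699] rot [-1.799e+02 -1.000e-01 -6.420e+01] w 0.0601 F [ 1.   1.2 -0.4] j [ -1.7   7.2 -13.8   0.  -68.8  27.4]
rel 0.0535 0.0174 0.0199 roll 2.1778 (other -4.105)
```

>>> step_arm:
  motion:
    - [0.06, 0.02, 0.01, 0.01, 0.18]
    - [0.06, 0.05, 0.0175, 0.02, 0.36]
    - [0.06, 0.05, 0.0175, 0.02, 0.54]
    - [0.06, 0.05, 0.0175, 0.02, 0.72]
    - [0.06, 0.05, 0.0175, 0.02, 0.9]

```text
time_s: 9.48
tcp_pos: [0.5092, -0.2573, 0.2492]
eef_rot: [180.0, -0.0, -115.8]
contact_force: [0.2, -0.2, 0.3]
gripper_width: 0.0602
```

>>> step_arm:
  motion:
    - [0.06, 0, 0, 0, 0.18]
    - [0.06, 0, 0, 0, 0.36]
    - [0.06, 0, 0, 0, 0.54]
    - [0.06, 0, 0, 0, 0.72]
    - [0.06, 0, 0, 0, 0.9]

```text
time_s: 10.1
tcp_pos: [0.5092, -0.2571, 0.2493]
eef_rot: [180.0, -0.0, -167.4]
contact_force: [1.0, 0.4, -0.7]
gripper_width: 0.06
```

>>> step_arm:
  motion:
    - [0.06, 0, 0, 0, 0.18]
    - [0.06, 0, 0, 0, 0.37]
    - [0.06, 0, 0, 0, 0.37]

```text
time_s: 10.48
tcp_pos: [0.5092, -0.2571, 0.2494]
eef_rot: [-180.0, -0.0, 171.9]
contact_force: [-0.5, -0.3, 0.2]
gripper_width: 0.0601
```

```bash
python3 -c "
from h import *
rel(.511,-.2625,.25,-189)
d=snap('wrist','w5')
for n in ['tray_grip','tray']:
    print(n,[(np.round(x['location'],4),round(x['p'],2)) for x in spotter.tip_of('wrist',n)[:3]])"
```

```text
t 10.475 tcp [ 0.5092 -0.2571  0.2494] rot [-180.    -0.   171.9] w 0.0601 F [-0.5 -0.3  0.2] j [ -7.1  10.6 -12.5  -0.  -66.9 -91. ]
rel -0.0025 -0.0051 -0.0006 roll 0.015 (other -6.268)
tray_grip [(array([ 0.507 , -0.2639,  0.0398]), 0.94), (array([ 0.5797, -0.2696,  0.0016]), 0.4)]
tray [(array([ 0.5811, -0.276 ,  0.0013]), 0.7)]
```

View pics/w5.png

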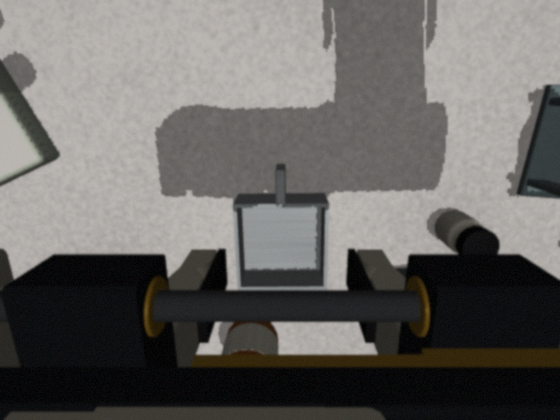

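```bash
python3 -c "
from h import *
d=capture('wrist'); Z=d['z_map']; v,u=np.mgrid[0:420,0:560]
P=np.stack([(u-d['cx'])/d['fx']*Z,(v-d['cy'])/d['fy']*Z,Z,np.ones_like(Z)],-1)@d['pose'].T
m=(P[...,2]>.038)&(P[...,2]<.06)&(u>225)&(u<335)&(v>155)&(v<290)
q=P[m][:,:3]; print(m.sum(),q.min(0),q.max(0))
f=q[q[:,2]>.0475]; c=f.mean(0);dd=np.linalg.svd(f[:,:2]-c[:2],full_matrices=False)[2][0];t=(f[:,:2]-c[:2])@dd
print(len(f),c,np.degrees(np.arctan2(dd[1],dd[0])),t.min(),t.max())
w=q[q[:,2]<.047][:,:2].astype(np.float32); r1=cv2.minAreaRect(w);print(r1)
"
```

```text
2154 [ 0.4921984  -0.3281263   0.03800891] [ 0.63275191 -0.21625561  0.05266303]
361 [ 0.51095284 -0.26297692  0.05018658] -6.635242304839781 -0.01871182277190424 0.11372340871178825
((0.5603933334350586, -0.26991188526153564), (0.10020747780799866, 0.13716278970241547), 82.49474334716797)
```

```bash
python3 -c "
from h import *
rel(.511,-.263,.038,172.5)"
```

```text
t 10.675 tcp [ 0.5092 -0.2571  0.2495] rot [-180.   -0.  172.] w 0.06 F [0.3 0.8 0.3] j [ -7.1  10.6 -12.5   0.  -66.9 -90.9]
rel -0.0026 -0.0056 0.2115 roll -0.0092 (other 6.274)
```

>>> step_arm:
  motion:
    - [0.06, -0.0025, -0.0056, 0.06, -0.01]
    - [0.06, -0.0025, -0.0056, 0.12, -0.01]
    - [0.06, -0.0025, -0.0056, 0.17, -0.01]
    - [0.06, -0.0025, -0.0056, 0.211, -0.01]
    - [0.06, -0.0025, -0.0056, 0.211, -0.01]

```text
time_s: 11.3
tcp_pos: [0.5086, -0.2626, 0.0358]
eef_rot: [180.0, -0.4, 172.4]
contact_force: [-1.4, 1.1, 0.7]
gripper_width: 0.0601
```

>>> step_arm:
  motion:
    - [0.004, 0, 0, 0, 0]
    - [0.004, 0, 0, 0, 0]
    - [0.004, 0, 0, 0, 0]
    - [0.004, 0, 0, 0, 0]
    - [0.004, 0, 0, 0, 0]
  newtons: 35

```text
time_s: 11.92
tcp_pos: [0.511, -0.263, 0.039]
eef_rot: [-180.0, 0.0, 172.4]
contact_force: [-0.5, -0.0, -0.5]
gripper_width: 0.0156
```

>>> step_arm:
  motion:
    - [0.004, 0, 0, 0, 0]
    - [0.004, 0, 0, 0, 0]
    - [0.004, 0, 0, 0, 0]
  newtons: 35

```text
time_s: 12.3
tcp_pos: [0.5109, -0.263, 0.0387]
eef_rot: [-180.0, 0.0, 172.4]
contact_force: [-1.3, 0.3, 3.6]
gripper_width: 0.0099
```

>>> step_arm:
  motion:
    - [0.004, 0, 0, -0.02, 0]
    - [0.004, 0, 0, -0.06, 0]
    - [0.004, 0, 0, -0.1, -0.12]
    - [0.004, 0, 0, -0.112, -0.27]
    - [0.004, 0, 0, -0.112, -0.42]

```text
time_s: 12.92
tcp_pos: [0.5113, -0.263, 0.1516]
eef_rot: [-180.0, 0.1, -163.3]
contact_force: [-0.5, 0.5, -2.2]
gripper_width: 0.0097
```

>>> step_arm:
  motion:
    - [0.004, 0, 0, 0, -0.15]
    - [0.004, 0, 0, 0, -0.3]
    - [0.004, 0, 0, 0, -0.45]
    - [0.004, 0, 0, 0, -0.6]
    - [0.004, 0, 0, 0, -0.75]

```text
time_s: 13.55
tcp_pos: [0.5105, -0.2628, 0.1499]
eef_rot: [179.9, -0.0, -120.3]
contact_force: [0.2, 0.5, -0.9]
gripper_width: 0.0101
```

>>> step_arm:
  motion:
    - [0.004, 0, 0, 0, -0.15]
    - [0.004, 0, 0, 0, -0.32]
    - [0.004, 0, 0, 0, -0.32]

```text
time_s: 13.92
tcp_pos: [0.5106, -0.2629, 0.15]
eef_rot: [179.9, 0.0, -102.3]
contact_force: [0.1, 0.1, -1.4]
gripper_width: 0.0099
```

```bash
python3 -c "
from h import *
rel(.482,-.1085,.15,-102.3)
snap('scene','s1',(150,150,400,330),3)"
```

```text
t 13.925 tcp [ 0.5106 -0.2629  0.15  ] rot [ 179.9    0.  -102.3] w 0.0099 F [ 0.1  0.1 -1.4] j [ -7.7  15.8 -19.6  -0.  -54.6  -4.6]
rel -0.1447 0.0609 0.0 roll -0.0006 (other 6.283)
```

View pics/s1.png

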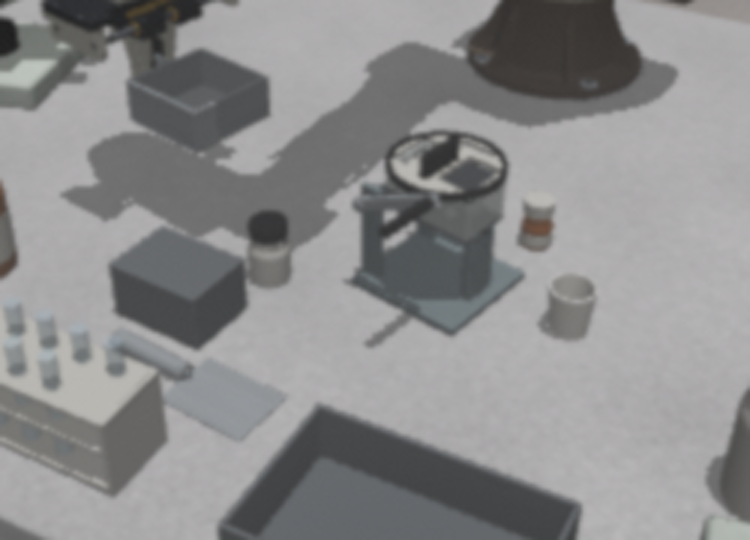

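>>> step_arm:
  motion:
    - [0.004, -0.03, 0.025, 0, 0]
    - [0.004, -0.07, 0.05, 0, 0]
    - [0.004, -0.11, 0.061, 0, 0]
    - [0.004, -0.14, 0.061, 0, 0]
    - [0.004, -0.144, 0.061, 0, 0]

```text
time_s: 14.6
tcp_pos: [0.4822, -0.1078, 0.1507]
eef_rot: [-180.0, 0.0, -102.3]
contact_force: [-0.1, 0.1, -0.9]
gripper_width: 0.0096
```

>>> step_arm:
  motion:
    - [0.004, 0, 0, 0.02, 0]
    - [0.004, 0, 0, 0.05, 0]

```text
time_s: 14.85
tcp_pos: [0.4826, -0.1095, 0.1007]
eef_rot: [-179.9, 0.0, -102.4]
contact_force: [-0.7, 0.0, -1.3]
gripper_width: 0.0098
```

```bash
python3 -c "
from h import *
rel(.482,-.1085,.039,-102.3)
snap('top','t2',(190,180,340,300),5)"
```

```text
t 14.85 tcp [ 0.4826 -0.1095  0.1007] rot [-179.9    0.  -102.4] w 0.0098 F [-0.7  0.  -1.3] j [ 10.   12.2 -32.7   0.  -45.  -22.5]
rel -0.0008 0.0008 0.0617 roll -0.0022 (other 6.281)
```

View pics/t2.png

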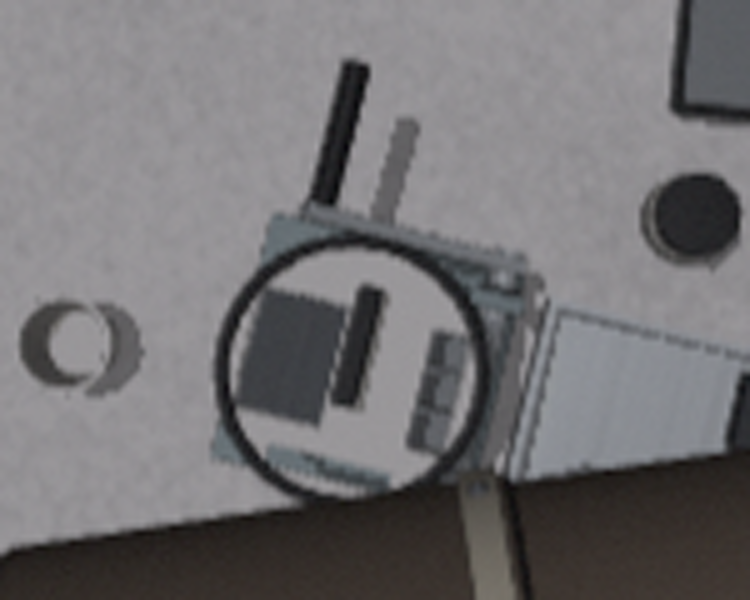

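>>> step_arm:
  motion:
    - [0.004, 0, 0, 0.025, 0]
    - [0.004, 0, 0, 0.045, 0]
    - [0.004, 0, 0, 0.055, 0]
    - [0.004, 0, 0, 0.062, 0]
    - [0.004, 0, 0, 0.062, 0]

```text
time_s: 15.52
tcp_pos: [0.4822, -0.1095, 0.0388]
eef_rot: [-180.0, -0.0, -102.3]
contact_force: [0.2, 0.2, -1.2]
gripper_width: 0.0097
```

```bash
python3 -c "
from h import *
rel(.482,-.1085,.039,-102.3)"
```

```text
t 15.525 tcp [ 0.4822 -0.1095  0.0388] rot [-180.    -0.  -102.3] w 0.0097 F [ 0.2  0.2 -1.2] j [ 10.   17.6 -36.2   0.  -36.1 -22.3]
rel -0.0009 0.0004 -0.0002 roll 0.0001 (other -6.283)
```

Basically at table; lower 1 mm more, open, and lift.

>>> step_arm:
  motion:
    - [0.004, 0, 0, 0.0008, 0]
    - [0.04, 0, 0, 0.0008, 0]
    - [0.04, 0, 0, 0, 0]
    - [0.04, 0, 0, 0, 0]
    - [0.04, 0, 0, 0, 0]

```text
time_s: 16.15
tcp_pos: [0.4819, -0.1093, 0.0386]
eef_rot: [-180.0, 0.0, -102.3]
contact_force: [0.2, -0.2, 0.5]
gripper_width: 0.039
```

>>> step_arm:
  motion:
    - [0.04, 0.0, 0, -0.03, 0]
    - [0.04, 0.0, 0, -0.08, 0]
    - [0.04, 0, 0, -0.14, 0]
    - [0.04, 0, 0, -0.2, 0]
    - [0.04, 0, 0, -0.25, 0]

```text
time_s: 16.77
tcp_pos: [0.4818, -0.1094, 0.2913]
eef_rot: [-179.9, 0.0, -102.3]
contact_force: [1.6, 0.5, -0.0]
gripper_width: 0.04
```

```bash
python3 -c "
from h import *
rel(.6237+.008,.0858-.002,.25,-12.3)
rel(.6237+.008,.0858-.002,.25,167.7)
d=snap('wrist','w6')
print(np.round(w2pix(d,stand([.5223,.0762],-12.3,[0,-.12,0])),1))
for n in ['tray_grip','tray']:
    print(n,[(np.round(x['location'],4),round(x['p'],2)) for x in spotter.tip_of('wrist',n)[:3]])"
```

```text
t 16.775 tcp [ 0.4818 -0.1094  0.2913] rot [-179.9    0.  -102.3] w 0.04 F [ 1.6  0.5 -0. ] j [ 10.1   1.5 -17.4   0.  -71.  -22.3]
rel -0.2206 -0.1055 0.0413 roll -1.57 (other 4.713)
t 16.775 tcp [ 0.4818 -0.1094  0.2913] rot [-179.9    0.  -102.3] w 0.04 F [ 1.6  0.5 -0. ] j [ 10.1   1.5 -17.4   0.  -71.  -22.3]
rel -0.2206 -0.1055 0.0413 roll 1.5716 (other -4.712)
[286.5 220.8]
tray_grip [(array([ 0.4795, -0.1101,  0.039 ]), 0.77), (array([ 0.7173, -0.3331, -0.0011]), 0.71)]
tray [(array([ 0.5987, -0.0698,  0.0025]), 0.64), (array([ 0.5   , -0.04  , -0.0011]), 0.6)]
```

View pics/w6.png

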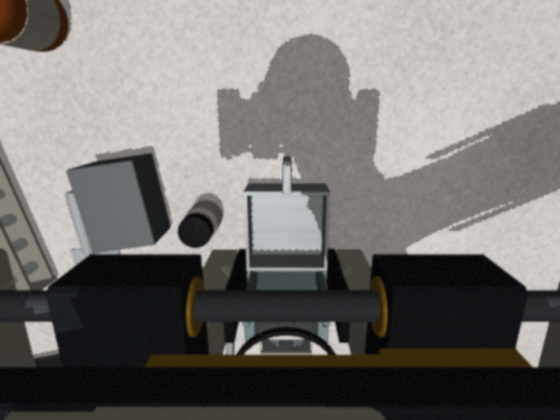

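>>> step_arm:
  motion:
    - [0.045, -0.05, -0.02, -0.01, -0.18]
    - [0.045, -0.1, -0.05, -0.01, -0.36]
    - [0.045, -0.15, -0.08, -0.005, -0.54]
    - [0.045, -0.19, -0.1, 0, 0]
    - [0.045, -0.2, -0.106, 0, -0.72]

```text
time_s: 17.55
tcp_pos: [0.6283, 0.0657, 0.285]
eef_rot: [179.7, 0.0, -71.7]
contact_force: [-0.6, -0.4, 0.9]
gripper_width: 0.0447
```

```bash
python3 -c "
from h import *
rel(.6334,.0837,.25,-12.3)"
```

```text
t 17.55 tcp [0.6283 0.0657 0.285 ] rot [179.7   0.  -71.7] w 0.0447 F [-0.6 -0.4  0.9] j [ 23.6  15.4  -1.4  -0.  -73.4  -5.3]
rel -0.0155 -0.0105 0.035 roll -1.0366 (other 5.247)
```

>>> step_arm:
  motion:
    - [0.045, -0.0155, -0.0105, 0.01, -0.18]
    - [0.045, -0.0155, -0.0105, 0.02, -0.36]
    - [0.045, -0.0155, -0.0105, 0.035, -0.54]
    - [0.045, -0.0155, -0.0105, 0.035, -0.72]
    - [0.045, -0.0155, -0.0105, 0.035, -0.9]

```text
time_s: 18.18
tcp_pos: [0.6321, 0.0815, 0.2514]
eef_rot: [179.9, 0.1, -19.4]
contact_force: [-0.8, 0.0, -0.5]
gripper_width: 0.045
```

>>> step_arm:
  motion:
    - [0.045, 0, 0, 0, -0.137]
    - [0.045, 0, 0, 0, -0.137]
    - [0.045, 0, 0, 0, -0.137]

```text
time_s: 18.55
tcp_pos: [0.6326, 0.0816, 0.2527]
eef_rot: [180.0, 0.1, -12.1]
contact_force: [-0.2, 0.0, -0.2]
gripper_width: 0.0448
```

```bash
python3 -c "
from h import *
rel(.6334,.0837,.139,-12.3)
snap('wrist','w7')"; python3 dial.py w8
```

```text
t 18.55 tcp [0.6326 0.0816 0.2527] rot [ 1.80e+02  1.00e-01 -1.21e+01] w 0.0448 F [-0.2  0.  -0.2] j [ 24.8  16.9  -3.7  -0.  -69.5  53.1]
rel 0.0004 -0.0023 0.1137 roll 0.0038 (other -6.279)
bar 379 [0.5319 0.0773 0.1621] ang 166.85 ext -0.015 0.015 mid [0.5317 0.0773]
pin 1204 [0.6216 0.0863 0.1441] ang 168.13 ext -0.031 0.036 mid [0.6192 0.0868]
```

View pics/w7.png

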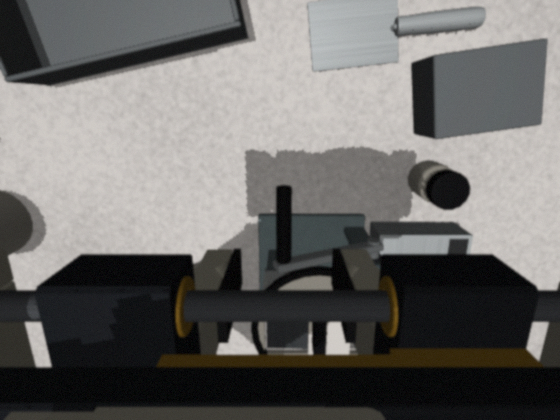

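>>> step_arm:
  motion:
    - [0.045, 0, -0.002, 0.05, 0]
    - [0.045, 0, -0.002, 0.09, 0]
    - [0.045, 0, -0.002, 0.113, 0]
    - [0.045, 0, -0.002, 0.113, 0]
    - [0.008, 0, -0.002, 0.113, 0]
  newtons: 15

```text
time_s: 19.27
tcp_pos: [0.6341, 0.0838, 0.1418]
eef_rot: [-180.0, -0.1, -11.9]
contact_force: [1.1, 0.7, -0.1]
gripper_width: 0.0395
```

>>> step_arm:
  motion:
    - [0.008, 0, 0, 0, 0]
    - [0.008, 0, 0, 0, 0]
    - [0.008, 0, 0, 0, 0]
    - [0.008, 0, 0, 0, 0]
    - [0.008, 0, 0, 0, 0]
  newtons: 15

```text
time_s: 19.9
tcp_pos: [0.6335, 0.0836, 0.1411]
eef_rot: [-180.0, -0.0, -11.9]
contact_force: [-1.4, -0.3, 4.4]
gripper_width: 0.0115
```

```bash
python3 -c "
from h import *
rel(.6334,.0837,.139,-12.3)
p=.4485
for t in np.arange(0,2.26,.12): print(round(t,2), round(.09*(np.cos(p)-np.cos(p+t)),4), round(-.09*(np.sin(p+t)-np.sin(p)),4))
t=2.2;print(round(t,2), round(.09*(np.cos(p)-np.cos(p+t)),4), round(-.09*(np.sin(p+t)-np.sin(p)),4))"
```

```text
t 19.9 tcp [0.6335 0.0836 0.1411] rot [-180.    -0.   -11.9] w 0.0115 F [-1.4 -0.3  4.4] j [ 25.   21.8 -11.9   0.  -56.3  53.1]
rel -0.0001 -0.0001 0.0021 roll 0.007 (other -6.276)
0.0 0.0 -0.0
0.12 0.0053 -0.0094
0.24 0.0116 -0.0182
0.36 0.0189 -0.0261
0.48 0.0272 -0.033
0.6 0.0362 -0.039
0.72 0.0459 -0.0438
0.84 0.056 -0.0474
0.96 0.0666 -0.0498
1.08 0.0773 -0.0509
1.2 0.0881 -0.0507
1.32 0.0988 -0.0492
1.44 0.1092 -0.0465
1.56 0.1192 -0.0425
1.68 0.1287 -0.0373
1.8 0.1375 -0.0311
1.92 0.1455 -0.0238
2.04 0.1526 -0.0157
2.16 0.1586 -0.0067
2.2 0.1604 -0.0036
```

>>> step_arm:
  motion:
    - [0.008, 0, 0.0053, -0.0094, 0]
    - [0.008, 0, 0.0116, -0.0182, 0]
    - [0.008, 0, 0.0189, -0.0261, 0]
    - [0.008, 0, 0.0272, -0.033, 0]
    - [0.008, 0, 0.0362, -0.039, 0]

```text
time_s: 20.52
tcp_pos: [0.6266, 0.0512, 0.1809]
eef_rot: [-179.7, -0.1, -11.8]
contact_force: [-3.9, 14.1, 9.5]
gripper_width: 0.0112
```

```bash
python3 -c "
from h import *
rel(.6334,.0837,.139,-12.3)
snap('scene','s2',(200,140,400,290),3.5)"
```

```text
t 20.525 tcp [0.6266 0.0512 0.1809] rot [-1.797e+02 -1.000e-01 -1.180e+01] w 0.0112 F [-3.9 14.1  9.5] j [ 22.3  18.8 -10.6  -0.2 -60.3  55.9]
rel -0.0 -0.0332 0.0419 roll 0.0079 (other -6.275)
```

View pics/s2.png

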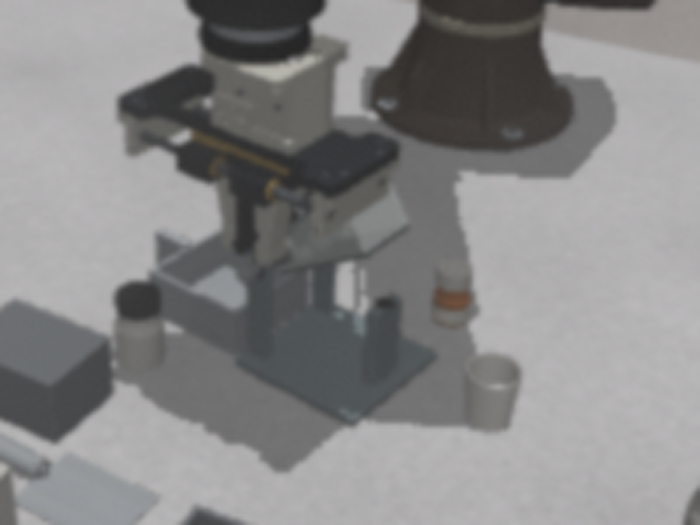

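>>> step_arm:
  motion:
    - [0.008, 0, 0.009, -0.0065, 0]
    - [0.008, 0, 0.019, -0.0105, 0]
    - [0.008, 0, 0.0295, -0.0125, 0]
    - [0.008, 0, 0.0405, -0.0135, 0]
    - [0.008, 0, 0.0515, -0.0135, 0]

```text
time_s: 21.2
tcp_pos: [0.6153, -0.0015, 0.1937]
eef_rot: [-179.9, -0.0, -11.9]
contact_force: [-1.3, 3.9, 3.4]
gripper_width: 0.0115
```

```bash
python3 -c "
from h import *
rel(.6334,.0837,.139,-12.3)
"
```

```text
t 21.2 tcp [ 0.6153 -0.0015  0.1937] rot [-179.9   -0.   -11.9] w 0.0115 F [-1.3  3.9  3.4] j [ 18.   17.1 -11.4  -0.1 -61.5  60.2]
rel 0.0001 -0.0871 0.0547 roll 0.0073 (other -6.276)
```

>>> step_arm:
  motion:
    - [0.008, 0, 0.0107, 0.0015, 0]
    - [0.008, 0, 0.0211, 0.0045, 0]
    - [0.008, 0, 0.0311, 0.0085, 0]
    - [0.008, 0, 0.0406, 0.0135, 0]
    - [0.008, 0, 0.0494, 0.0196, 0]

```text
time_s: 21.82
tcp_pos: [0.6046, -0.0514, 0.1727]
eef_rot: [180.0, 0.0, -11.9]
contact_force: [-1.2, 1.4, 1.2]
gripper_width: 0.0113
```

>>> step_arm:
  motion:
    - [0.008, 0, 0.008, 0.0073, 0]
    - [0.008, 0, 0.0151, 0.0154, 0]
    - [0.008, 0, 0.0211, 0.0244, 0]
    - [0.008, 0, 0.0229, 0.0275, 0]
    - [0.008, 0, 0.0229, 0.0275, 0]

```text
time_s: 22.45
tcp_pos: [0.5999, -0.0733, 0.1454]
eef_rot: [180.0, 0.1, -11.9]
contact_force: [-2.7, -2.3, -1.7]
gripper_width: 0.0111
```

```bash
python3 -c "
from h import *
rel(.6334,.0837,.139,-12.3)
d=snap('scene','s3',(180,130,400,290),3.5)
snap('top','t3',(190,180,340,300),5)
"
```

```text
t 22.45 tcp [ 0.5999 -0.0733  0.1454] rot [ 1.80e+02  1.00e-01 -1.19e+01] w 0.0111 F [-2.7 -2.3 -1.7] j [ 11.5  18.7 -16.1   0.  -55.3  66.5]
rel 0.0004 -0.1606 0.0064 roll 0.0066 (other -6.277)
```

View pics/s3.png

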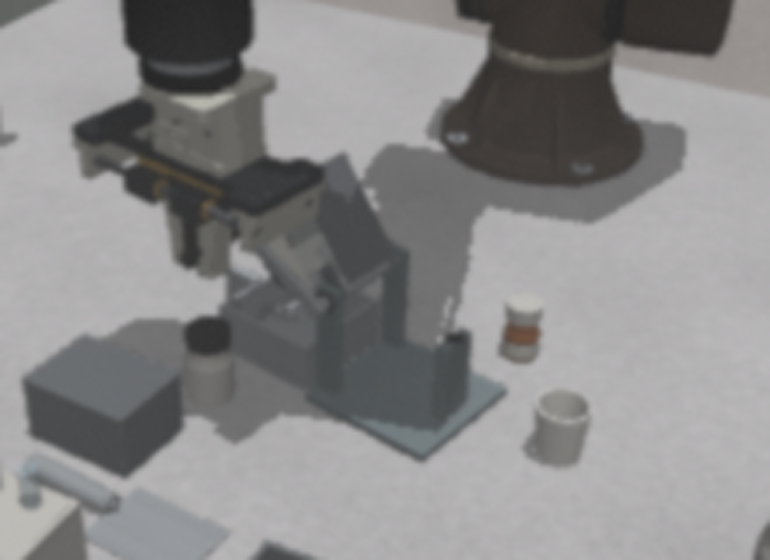

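View pics/t3.png

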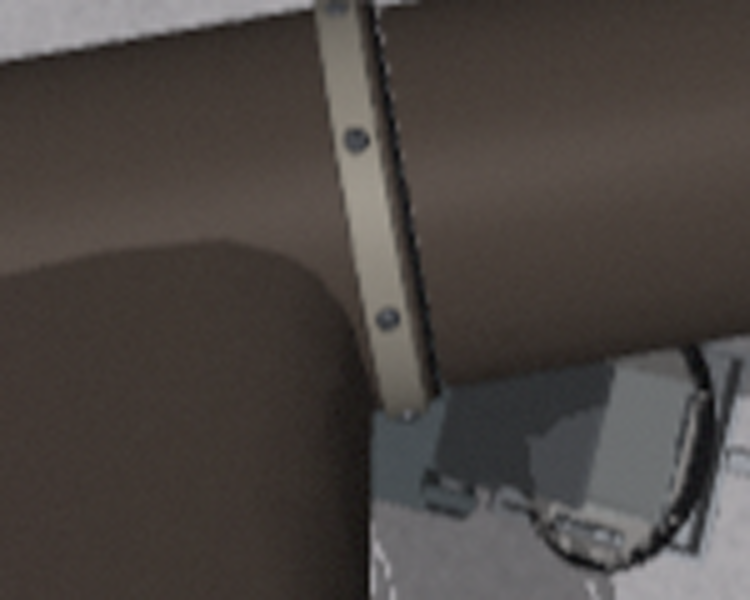

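>>> step_arm:
  motion:
    - [0.008, 0, 0, 0, 0]
    - [0.008, 0, 0, 0, 0]
    - [0.008, 0, 0, 0, 0]
    - [0.008, 0, 0, 0, 0]
    - [0.008, 0, 0, 0, 0]

```text
time_s: 23.18
tcp_pos: [0.6, -0.073, 0.1459]
eef_rot: [180.0, 0.0, -11.9]
contact_force: [-4.8, -2.4, -1.1]
gripper_width: 0.0112
```

>>> step_arm:
  motion:
    - [0.008, 0, 0, 0, 0]
    - [0.008, 0, 0, 0, 0]
    - [0.008, 0, 0, 0, 0]
    - [0.008, 0, 0, 0, 0]
    - [0.008, 0, 0, 0, 0]

```text
time_s: 23.8
tcp_pos: [0.6, -0.073, 0.1459]
eef_rot: [180.0, 0.0, -11.9]
contact_force: [-5.4, -2.3, -0.5]
gripper_width: 0.0114
```

>>> step_arm:
  motion:
    - [0.008, 0, -0.0078, -0.0121, 0]
    - [0.008, 0, -0.0149, -0.0202, 0]
    - [0.008, 0, -0.0149, -0.0202, 0]
    - [0.008, 0, -0.0078, -0.0121, 0]
    - [0.008, 0, 0, 0, 0]

```text
time_s: 24.42
tcp_pos: [0.6001, -0.0729, 0.1465]
eef_rot: [-180.0, -0.0, -11.9]
contact_force: [-4.0, 2.1, 0.7]
gripper_width: 0.0111
```

>>> step_arm:
  motion:
    - [0.008, 0, 0, 0, 0]
    - [0.008, 0, 0, 0, 0]
    - [0.008, 0, 0, 0, 0]
    - [0.008, 0, 0, 0, 0]
    - [0.008, 0, 0, 0, 0]

```text
time_s: 25.05
tcp_pos: [0.6, -0.073, 0.1462]
eef_rot: [180.0, 0.0, -11.9]
contact_force: [-3.5, -3.3, -2.2]
gripper_width: 0.0111
```

```bash
python3 -c "
from h import *
rel(.6334,.0837,.139,-12.3)
for c in ['wrist','scene','top']:
  snap(c,'a_'+c)
  for n in ['ball1_center','big_ball_center']:
    print(c,n,[(np.round(x['location'],3),round(x['p'],2)) for x in spotter.tip_of(c,n)[:6]])
"
```

```text
t 25.05 tcp [ 0.6    -0.073   0.1462] rot [180.    0.  -11.9] w 0.0111 F [-3.5 -3.3 -2.2] j [ 11.6  18.6 -16.    0.  -55.4  66.5]
rel 0.0003 -0.1602 0.0072 roll 0.007 (other -6.276)
wrist ball1_center [(array([ 0.588, -0.07 ,  0.139]), 0.42)]
wrist big_ball_center []
scene ball1_center []
scene big_ball_center []
top ball1_center []
top big_ball_center [(array([ 0.717, -0.332, -0.001]), 0.33)]
```

View pics/a_wrist.png

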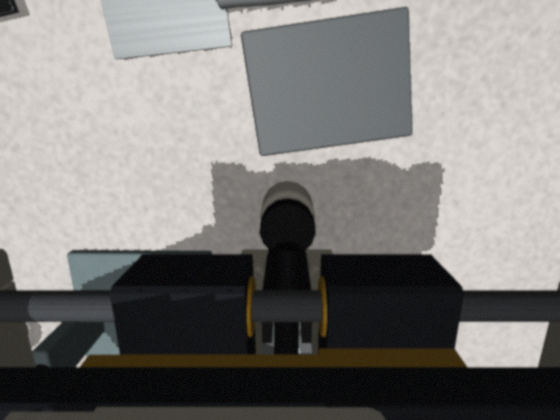

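```bash
python3 -c "
import cv2
a=cv2.imread('pics/a_scene.png')[165:255,215:315]; cv2.imwrite('pics/a_sz.png',cv2.resize(a,None,fx=7,fy=6.5,interpolation=cv2.INTER_CUBIC))
a=cv2.imread('pics/a_top.png')[180:310,250:390]; cv2.imwrite('pics/a_tz.png',cv2.resize(a,None,fx=5,fy=4.5,interpolation=cv2.INTER_CUBIC))"
```

```text
(no output)
```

View pics/a_sz.png

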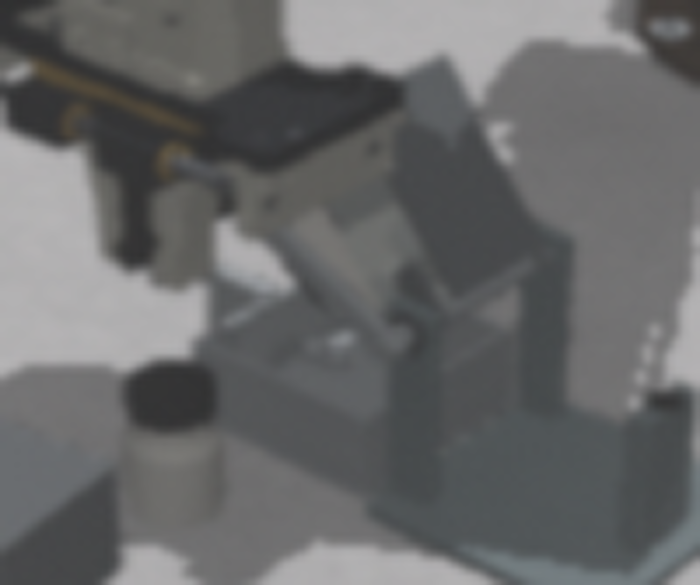

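View pics/a_tz.png

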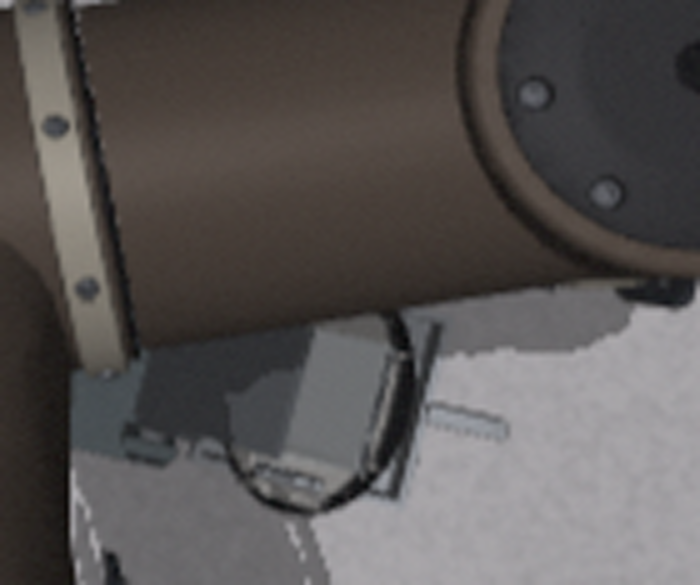

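>>> step_arm:
  motion:
    - [0.008, 0, -0.0078, -0.0121, 0]
    - [0.008, 0, -0.0149, -0.0202, 0]
    - [0.008, 0, -0.0229, -0.0275, 0]
    - [0.008, 0, -0.0317, -0.0337, 0]
    - [0.008, 0, -0.0412, -0.0389, 0]

```text
time_s: 26.12
tcp_pos: [0.6091, -0.0337, 0.187]
eef_rot: [179.9, -0.1, -11.9]
contact_force: [-5.5, -7.5, 5.9]
gripper_width: 0.0113
```

>>> step_arm:
  motion:
    - [0.008, 0, -0.01, -0.004, 0]
    - [0.008, 0, -0.0204, -0.0067, 0]
    - [0.008, 0, -0.0311, -0.0082, 0]
    - [0.008, 0, -0.0419, -0.0084, 0]
    - [0.008, 0, -0.0526, -0.0073, 0]

```text
time_s: 26.75
tcp_pos: [0.6211, 0.0199, 0.1927]
eef_rot: [-179.9, -0.2, -11.9]
contact_force: [4.1, -2.9, 0.7]
gripper_width: 0.0113
```

>>> step_arm:
  motion:
    - [0.008, 0, -0.0106, 0.0024, 0]
    - [0.008, 0, -0.0207, 0.006, 0]
    - [0.008, 0, -0.0304, 0.0108, 0]
    - [0.008, 0, -0.0394, 0.0168, 0]
    - [0.008, 0, -0.0477, 0.0237, 0]

```text
time_s: 27.38
tcp_pos: [0.6304, 0.0666, 0.168]
eef_rot: [-180.0, -0.1, -11.9]
contact_force: [5.1, -2.2, -1.5]
gripper_width: 0.0113
```

```bash
python3 -c "
from h import *
rel(.6334,.0837,.141,-12.3)
snap('scene','s4',(200,140,400,290),3.5)"
```

```text
t 27.375 tcp [0.6304 0.0666 0.168 ] rot [-1.80e+02 -1.00e-01 -1.19e+01] w 0.0113 F [ 5.1 -2.2 -1.5] j [ 23.6  20.  -10.8   0.  -59.1  54.5]
rel -0.0006 -0.0174 0.027 roll 0.0072 (other -6.276)
```

View pics/s4.png

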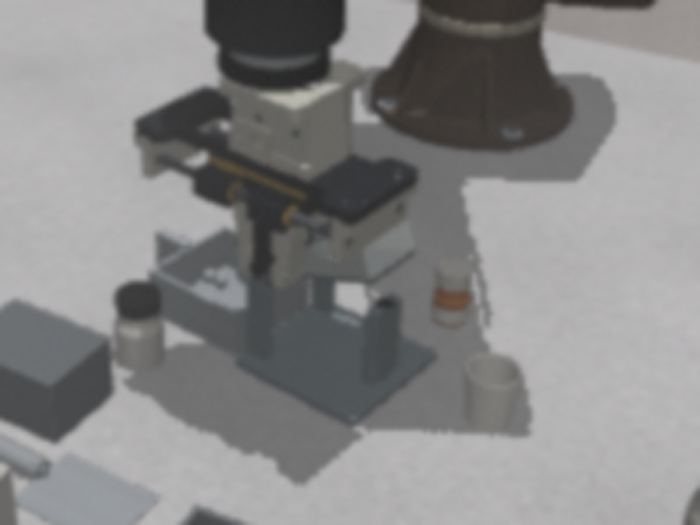

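Balls visible in the tray around (215,285). At θ≈0.36; lower the hopper to its rest.

>>> step_arm:
  motion:
    - [0.008, 0, -0.0073, 0.0079, 0]
    - [0.008, 0, -0.0136, 0.0167, 0]
    - [0.008, 0, -0.0178, 0.024, 0]
    - [0.008, 0, -0.0184, 0.027, 0]
    - [0.008, 0, -0.0184, 0.028, 0]

```text
time_s: 28.05
tcp_pos: [0.6337, 0.0836, 0.1426]
eef_rot: [180.0, -0.1, -11.9]
contact_force: [-4.8, -2.2, 21.4]
gripper_width: 0.0112
```

```bash
python3 -c "
from h import *
rel(.6334,.0837,.141,-12.3)
"
```

```text
t 28.05 tcp [0.6337 0.0836 0.1426] rot [ 1.80e+02 -1.00e-01 -1.19e+01] w 0.0112 F [-4.8 -2.2 21.4] j [ 25.   21.7 -11.8   0.1 -56.4  53.1]
rel -0.0003 -0.0 0.0016 roll 0.0078 (other -6.275)
```

On its rest (21 N upward). Open and rise.

>>> step_arm:
  motion:
    - [0.045, 0, 0, 0, 0]
    - [0.045, 0, 0, 0, 0]
    - [0.045, 0, 0, 0, 0]
    - [0.045, 0, 0, -0.02, 0]
    - [0.045, 0, 0, -0.06, 0]

```text
time_s: 28.68
tcp_pos: [0.6319, 0.0833, 0.1987]
eef_rot: [179.9, 0.3, -11.9]
contact_force: [1.1, 0.4, -0.1]
gripper_width: 0.0446
```

>>> step_arm:
  motion:
    - [0.045, 0, 0, -0.05, 0]
    - [0.045, 0, -0.03, -0.1, 0]
    - [0.045, -0.04, -0.07, -0.12, 0]
    - [0.045, -0.08, -0.1, -0.13, 0]
    - [0.045, -0.12, -0.12, -0.14, 0]

```text
time_s: 29.3
tcp_pos: [0.5393, 0.2272, 0.3401]
eef_rot: [180.0, 0.1, -11.9]
contact_force: [0.5, 0.0, -0.3]
gripper_width: 0.0453
```

```bash
python3 -c "
from h import *
rel(.5,.23,.33,-12.3)
for c in ['wrist','scene','top']:
  snap(c,'b_'+c)
  for n in ['ball1_center','big_ball_center','crank_pin','tray','hopper_mid']:
    print(c,n,[(np.round(x['location'],3),round(x['p'],2)) for x in spotter.tip_of(c,n)[:6]])
"
```

```text
t 29.3 tcp [0.5393 0.2272 0.3401] rot [ 1.80e+02  1.00e-01 -1.19e+01] w 0.0453 F [ 0.5  0.  -0.3] j [ 42.    9.5  -2.1  -0.  -78.5  36.2]
rel -0.0391 0.0053 0.0101 roll 0.0073 (other -6.276)
wrist ball1_center [(array([0.525, 0.072, 0.002]), 0.62), (array([ 0.476, -0.066,  0.011]), 0.39)]
wrist big_ball_center []
wrist crank_pin [(array([0.62 , 0.084, 0.138]), 0.7)]
wrist tray [(array([ 0.498, -0.04 ,  0.001]), 0.78)]
wrist hopper_mid [(array([0.525, 0.074, 0.102]), 0.77), (array([0.525, 0.077, 0.151]), 0.15)]
scene ball1_center []
scene big_ball_center [(array([ 0.496, -0.041, -0.   ]), 0.62)]
scene crank_pin [(array([0.627, 0.086, 0.138]), 0.56), (array([ 0.76 , -0.057,  0.003]), 0.34)]
scene tray [(array([ 0.495, -0.04 ,  0.003]), 0.64), (array([ 0.679, -0.117, -0.004]), 0.57)]
scene hopper_mid [(array([0.526, 0.076, 0.111]), 0.62)]
top ball1_center [(array([ 0.683, -0.117, -0.003]), 0.69), (array([ 0.476, -0.064,  0.013]), 0.36)]
top big_ball_center []
top crank_pin [(array([0.624, 0.084, 0.135]), 0.57)]
top tray [(array([ 0.496, -0.044, -0.003]), 0.66)]
top hopper_mid [(array([0.524, 0.081, 0.108]), 0.93), (array([ 0.507, -0.085,  0.012]), 0.55)]
```

View pics/b_wrist.png

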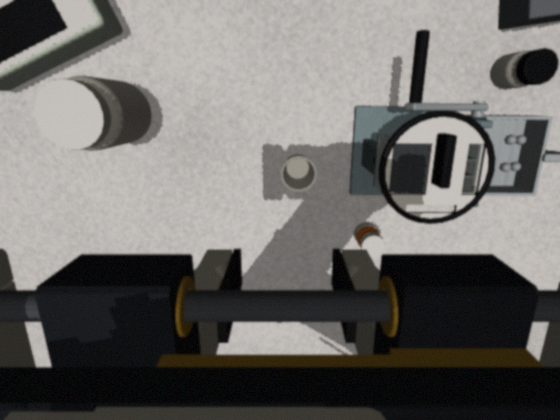

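View pics/b_top.png

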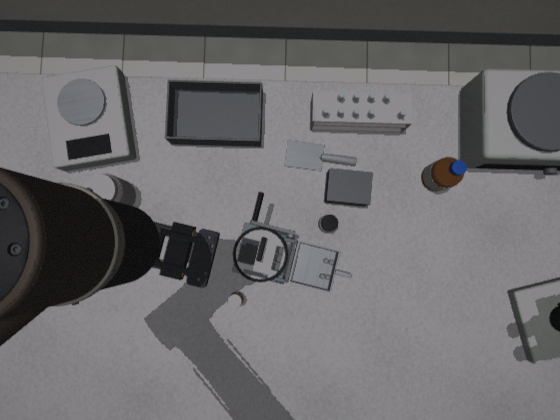

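```bash
python3 -c "
import cv2
a=cv2.imread('pics/b_wrist.png')[90:220,430:560]; b=cv2.imread('pics/b_top.png')[220:300,270:360]
cv2.imwrite('pics/bz.png',cv2.resize(a,(600,600),interpolation=cv2.INTER_CUBIC)); cv2.imwrite('pics/bz2.png',cv2.resize(b,(675,600),interpolation=cv2.INTER_CUBIC))"
```

```text
(no output)
```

View pics/bz.png

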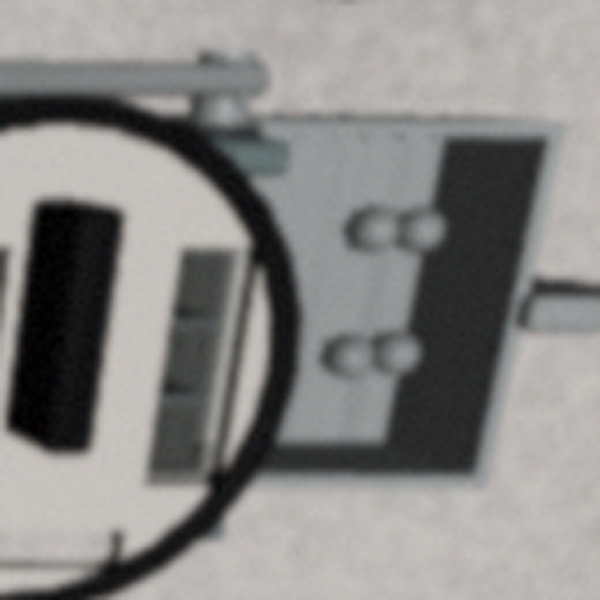

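View pics/bz2.png

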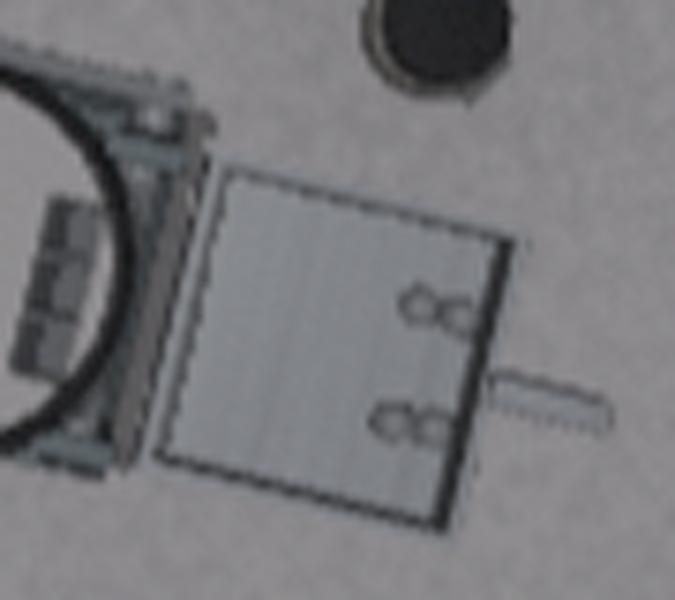

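```bash
python3 dial.py w9; python3 -c "
from h import *
print(r.get_state()['contact_force'], r.get_state()['time_s'])
print(workorder.close_job())"
```

```text
bar 605 [0.5358 0.0777 0.1613] ang 167.74 ext -0.024 0.024 mid [0.5356 0.0778]
pin 791 [0.6224 0.088  0.1444] ang 167.57 ext -0.029 0.031 mid [0.6215 0.0882]
[-0.29443544 -0.18746655 -0.34850952] 30.25
the job is handed in; nothing more can be done
None
```

I handed the job in at 30.25 s of the 72 s allowed. All four small balls are in the tray and the hopper is back on its rest. I could not see the stray ball itself.

- **Dial:** I turned the cap to the 17 mm slot while the hopper was upright. The last reading of the bar matched the stand's +x direction to within about 0.01 rad.
- **Tray:** It stands at the drop spot with its walls parallel to the stand. I turned it so the fin points away from the stand, because the gripper would otherwise have hit the posts.
- **Tipping:** I cranked the hopper to about 2.2 rad, held it about 1.25 s and rocked it once. I then brought it back and let go of the crank.

**Last checks:**
- The wrist and top pictures show four equal small balls in the tray. The trained networks found them poorly, so I counted by eye.
- The crank pin and dial bar are back at their starting heights, so the hopper reads upright on its rest.
- The bystanders looked unmoved in the top picture. I judged this by eye and did not measure it.
- The gripper is well clear, with no contact force.
- I saw no large ball outside the hopper. The networks' only big-ball report near the tray (scene camera, p 0.62) was at the tray's centre at table height, where the pictures show no ball.

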